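# Set the red screwdriver in the sloping rest

## Robot

A 6-joint arm with a two-finger parallel gripper is mounted at the origin on a cart in front of the work surface, level with it; the furniture and walls round the work are solid. World frame = base frame: x ahead of the robot, y to its left, z up, the work surface at z = 0. Lengths are in m, angles in rad, forces in N, time in s.
With the tool pointing down it reaches from about 0.225 to 0.875 m from the base axis. Payload 3.4 kg.
Tool frame: the origin (TCP) lies on the centre line of the jaws, within the pads' length; the fingertips stand 19 mm ahead of it and the grasp point (between the pads) is the TCP; z points along the fingers, y is the direction in which the jaws open and shut (so a half turn about z gives the same grasp; the last joint's range is limited). The gripper opens to 85 mm and grips with 20 to 120 N. Pads are 22 mm wide; open, the fingers measure 114 mm over their backs; the gripper's body (76 mm by 85 mm) begins 54 mm behind the grasp point. The pads swing forward as they close: fully open they stand 13 mm farther back than shut.
Start: joints at [0.981, 0.276, 1.505, -0, 1.361, -0.121], TCP at [0.26, 0.513, 0.25] pointing down, gripper open.
Joint ranges: [-2.89, 2.89], [-0.75, 2.08], [0.22, 2.7], [-1.18, 4.32], [0.11, 2.71], [-2.7, 2.7]. Speed limits (rad/s): [2.57, 2.57, 3.14, 3.14, 3.14, 3.14].

## Interface

Orientations are given as a unit quaternion [w, x, y, z].
In Python, from rig import monitor, eyes, manip, models gives the robot as it stands.
- The arm moves only by the tool send_rows, never from a script. Its argument "deltas" is a list of rows, each an object with "dp": the shift along the world's x, y, z each as a share of 0.12 m, from -1 to 1, a list of three; "rotation": the turn, a rotation vector about the world's x, y, z each as a share of 0.5 rad, from -1 to 1, a list of three. In form: [{"dp": [dx, dy, dz], "rotation": [rx, ry, rz]}, ...]. A call has 1 to 12 rows; each row is the pose to reach, as a shift and turn from the pose commanded when the call began; what a row does not reach only later rows make up. A row lasts 1/12 s, in which the tool goes at most 41.7 mm and 7.16 degrees, less where a joint would pass 70% of its speed; a pose out of reach is approached as far as the arm can. A call with a number of a shift or a turn outside -1 to 1 is refused whole. A call with a gripper value outside its range is refused whole. "fingers" is the closure, from -1 (fully open) to 1 (shut), set as the call begins (left out, the last holds). The fingers move at their own pace and stop on an object; "grip_force" is the grip in N (left out, the last holds). Time passes only in rows, so rows that repeat a pose let the fingers close. It gives the time, the measured TCP pose, the force and the opening at its end, in the units of the state.
- monitor.get_state(): the state, without advancing time (a new reading comes with each control period).
- eyes.get_image(name): name is "side" or "top"; returns a dict with "color" (384x512x3 uint8, red, green, blue), "depth" (384x512 float32, m along the optical axis (not along the pixel's ray), 0 where there is no reading), "mtx" (3x3 intrinsics, pixels), "k1" (the pictures are not rectified: a ray, as slopes to the right and down, at radius r is drawn at 1 + k1 r^2 times it, then the intrinsics apply), "rvec" (rotation vector, rad) and "tvec" (3), from world to camera coordinates, as OpenCV has them. Camera axes: x right, y down, z forward; pixel columns grow to the right and rows downward; lengths in m; the calibration is good to about 2 mm. A picture is of the moment at which its call begins.
- manip.sign_off(): hands the job in, once; it reports no verdict.
Trained networks look in a picture, given as the dict that the camera call returned (one of the last four; its "shot" number tells which), for a name from the list of things; names that differ only in an ending like _2 or _b are one class to them, and where a whole thing is asked for, a point or a joint stands for the part that bears it (a point fixed in the world has none). Each returns a list of dicts, best first, with "score" (0 to 1); they miss things now and then, are a little off and sometimes report something else, mostly with a low value. They report only what shows in the picture. A call takes as long as a camera call. They do not tell look-alikes from the thing itself.
- models.find_in(name, picture): "box" ([left, top, right, bottom] in pixels, round what is visible of it).
The state is a dict: "clock": time; "qpos": joint angles; "qd": joint speeds; "effort": joint torques, N m; "position": TCP position; "ee_rot": TCP orientation; "contact_force": force on the tool from outside, world axes, zero at the start; "moment": the same for the moment, N m; "width": finger opening in m.
Only numpy, scipy, OpenCV 4.12 (cv2) and the standard library are available. Lean on these libraries where they do the work, as an engineer would, in place of code of your own. Each camera call takes 0.05 s, during which the arm holds its last target.

## Task

Pick up the red-handled screwdriver and set it in the sloping rest, so that it lies along the slope in both V forks, ready to be taken again at that angle: handle uphill, thin shank in the low fork, the front of the handle close to that fork. Let go of it there, and leave the blue-handled screwdriver where it lies.

Things in the scene. Friction and masses are not known exactly. Their poses are not given: they have to be found in the camera images.
- red_driver_handle (a point): Red-handled screwdriver, 210 mm long, under 0.2 kg, lying level on its handle. Point: on its axis, middle of the handle, 14 mm above the table. x axis: along the tool from blade tip to butt; at the start this points away from the robot, a little left. Handle: octagonal, 28 mm across flats, x -60 to +60 mm, flats at its sides. Steel shank 8 mm thick, x -60 to -150 mm (tip).
- blue_driver_handle (a point): A second screwdriver of the same shape and size with a blue handle, lying near the red one; same point and axes. It stays where it is.
- rest_seat (a point): Sloping rest: fixed plate with two orange V forks 8 mm thick. Point: where the middle of the seated handle lies, 105 mm up, clear between the forks. x axis: up the 30 degree slope (roughly away from the robot); y: across, level; z: square to the slope, up. Low fork, for the shank: x -70, V bottom z -6, tops z +20, y +-25 mm. High fork, for the handle: x +44, V bottom z -20, tops z +11, y +-31.
Mind the look-alikes: they are no part of the job. There is more than one size of the part that bears rest_seat; the job needs the larger.

How it is judged:
At the end, for the whole second after the job is handed in: The red screwdriver lies in both forks along the slope with its handle uphill: the middle of its handle at most 20 mm downhill or 25 mm uphill of the rest's point and within 10 mm of it across and square to the slope, its axis within 10 degrees of the slope (x of red_driver_handle in the frame of rest_seat between -0.02 and 0.025 m and y of red_driver_handle in the frame of rest_seat between -0.01 and 0.01 m and z of red_driver_handle in the frame of rest_seat between -0.01 and 0.01 m and angle between the x axis of red_driver_handle and the x axis of rest_seat, either way round below 0.1745 rad and angle between red_driver_handle's own x axis and vertical below 1.3 rad); the robot touches nothing.
It fails at once if the blue screwdriver is moved by more than 30 mm (distance of blue_driver_handle from where it was at the start of the episode above 0.03 m).
It also fails if it takes over 32 s, if anything falls off the work surface, if the arm or the gripper's body presses on something with over 40 N, if the wrist force passes 120 N, or if a joint passes its speed limit or range.

## Working session

There is one attempt and no reset: what is moved stays moved. The work goes in short steps, Python scripts to look and compute and a tool call to move; the robot and the scene stay as the last step left them, time stands still between calls to the robot, and variables do not carry over. Pictures are saved under pics/ and viewed, and the job is handed in when it is done.

Besides the shell and the picture viewer there is one more tool, called after "Call:" in YAML: its name, and indented under it one key for each argument. send_rows: Moves the arm, as the interface text tells. Its arguments: {"type":"object","properties":{"deltas":{"type":"array","items":{"type":"object","properties":{"dp":{"type":"array","items":{"type":"number"}},"rotation":{"type":"array","items":{"type":"number"}}}}},"fingers":{"type":"number"},"grip_force":{"type":"number"}},"required":["deltas"]}

```bash
mkdir -p pics; ls; cat > h.py <<'E'
import numpy as np, cv2, pickle
from rig import monitor, eyes, manip, models
def snap(n,tag):
    p=eyes.get_image(n); pickle.dump({k:p[k] for k in p},open(f'{tag}.pkl','wb'))
    return p
E
python3 - <<'E'
from h import *
print(monitor.get_state())
for n in ('side','top'):
    p=snap(n,n+'0'); im=p['color'][:,:,::-1].copy()
    for nm in ('red_driver_handle','blue_driver_handle','rest_seat'):
        r=models.find_in(nm,p); print(n,nm,[(np.round(d['box']).astype(int).tolist(),round(d['score'],2)) for d in r])
    cv2.imwrite(f'pics/{n}0.png',cv2.resize(im,(800,600),interpolation=cv2.INTER_CUBIC)); print(p['mtx'],p['k1'],p['rvec'],p['tvec'])
E
```

```text
pics
{'clock': 0.0, 'qpos': array([ 9.80980233e-01,  2.76627199e-01,  1.50614788e+00,  3.76193680e-06,
        1.36067144e+00, -1.20993858e-01]), 'qd': array([ 6.77098661e-05,  1.98969131e-03, -1.44156209e-03,  8.24020195e-04,
       -5.07658936e-04, -2.00066931e-03]), 'effort': array([-1.13481648e-03, -4.16775370e+01, -2.45800227e+01, -6.71721900e-04,
        1.11780781e-02, -8.83907433e-06]), 'position': array([0.25953287, 0.51254951, 0.24941542]), 'ee_rot': array([-3.24268962e-04,  2.32270532e-01,  9.72650780e-01, -8.68364220e-04]), 'contact_force': array([-0.03548788, -0.70468751,  0.17643668]), 'moment': array([-0.01972659, -0.06842447,  0.00122452]), 'width': 0.08540949687199999}
side red_driver_handle [([282, 185, 340, 193], 0.48)]
side blue_driver_handle []
side rest_seat [([210, 173, 278, 226], 0.97), ([150, 284, 216, 346], 0.87)]
[[396.74170744   0.         250.00921458]
 [  0.         396.74170744 196.10268009]
 [  0.           0.           1.        ]] 0.04233185479391497 [ 0.69830437 -2.42230349  1.38131067] [0.57990681 0.07097432 1.18423504]
top red_driver_handle [([310, 182, 337, 237], 0.7)]
top blue_driver_handle [([356, 191, 383, 245], 0.75)]
top rest_seat [([132, 196, 158, 228], 0.63), ([241, 155, 280, 210], 0.62)]
[[382.06490589   0.         256.76028325]
 [  0.         382.06490589 186.81302324]
 [  0.           0.           1.        ]] -0.09756222042223961 [ 2.19929795 -2.14231778  0.11790294] [0.2999911  0.49825972 1.3741343 ]
```

View pics/side0.png

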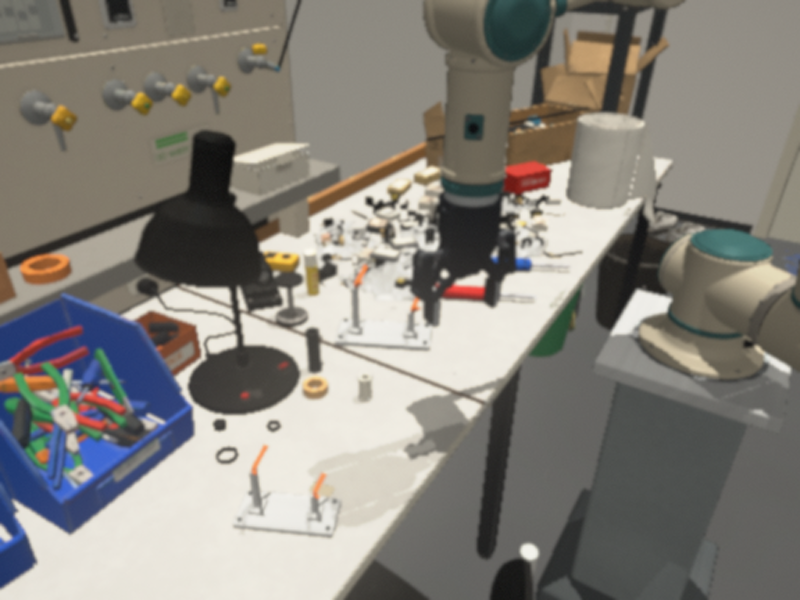

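View pics/top0.png

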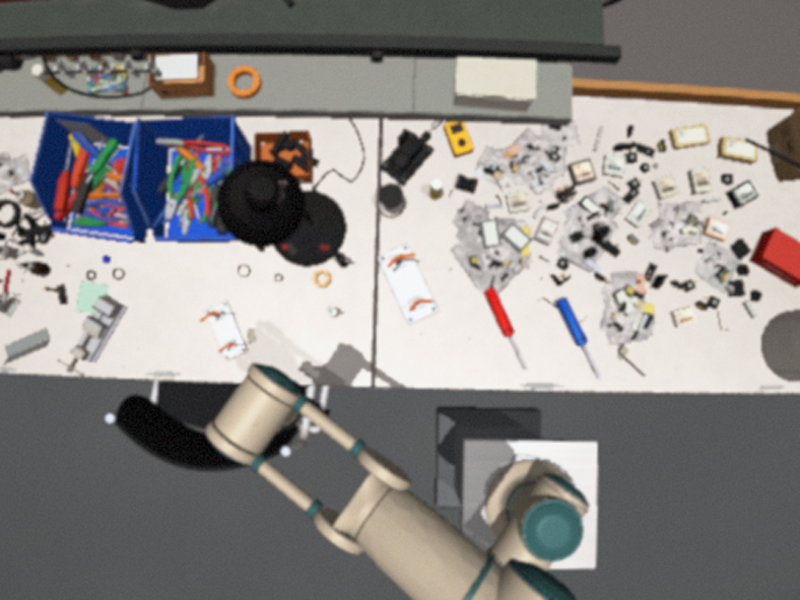

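The top view shows the red driver near (500,313), the blue one near (570,322), and rests at (408,285) and (225,330). All four positions are in the enlarged picture. Next I'll measure them with depth.

```bash
cat >> h.py <<'E'
def cloud(p):
    h,w=p['depth'].shape
    u,v=np.meshgrid(np.arange(w),np.arange(h))
    K=p['mtx'];k=p['k1']
    xd=(u-K[0,2])/K[0,0]; yd=(v-K[1,2])/K[1,1]
    rd=np.hypot(xd,yd); r=rd.copy()
    for _ in range(20): r=rd/(1+k*r*r)
    s=np.where(rd>0,r/np.maximum(rd,1e-9),1)
    z=p['depth']; P=np.stack([xd*s*z,yd*s*z,z],-1)
    R=cv2.Rodrigues(np.array(p['rvec'],float))[0]
    W=(P-np.array(p['tvec']).ravel())@R
    W[z<=0]=np.nan
    return W
def proj(p,X):
    R=cv2.Rodrigues(np.array(p['rvec'],float))[0]
    c=np.atleast_2d(X)@R.T+np.array(p['tvec']).ravel()
    s=c[:,:2]/c[:,2:]; s=s*(1+p['k1']*(s**2).sum(1,keepdims=True))
    return s*p['mtx'][0,0]+p['mtx'][:2,2]
E
cat > m.py <<'E'
from h import *
for n in ('top','side'):
    p=pickle.load(open(n+'0.pkl','rb')); W=cloud(p); hsv=cv2.cvtColor(p['color'],cv2.COLOR_RGB2HSV)
    H,S,V=[hsv[...,i].astype(int) for i in range(3)]
    ok=np.isfinite(W[...,0])
    reg=lambda b:(W[...,0]>b[0])&(W[...,0]<b[1])&(W[...,1]>b[2])&(W[...,1]<b[3])&ok
    work=reg((0.2,0.85,-0.4,0.8))
    print(n,'table z',np.nanmedian(W[...,2][work&(S<40)&(V>170)]))
    for nm,m in (('red',((H<5)|(H>174))&(S>150)),('blue',(abs(H-110)<10)&(S>150)),('orange',(H>=5)&(H<20)&(S>120))):
        m=(m&work&(W[...,2]<0.2)).astype(np.uint8)
        k,l,st,c=cv2.connectedComponentsWithStats(m)
        for i in range(1,k):
            if st[i,4]<8: continue
            q=W[l==i]; d=q-q.mean(0); e=np.linalg.svd(d,full_matrices=False)[2][0]; t=d@e
            print(nm,st[i].tolist(),'mean',np.median(q,0).round(3),'dir',e.round(3),'len',np.ptp(t).round(3),'z',q[:,2].min().round(3),q[:,2].max().round(3), 'ends',q[t.argmin()].round(3),q[t.argmax()].round(3))
E
python3 m.py
python3 - <<'E'
from h import *
p=pickle.load(open('top0.pkl','rb'));W=cloud(p)
for nm,(u,v,a,b) in dict(big=(235,150,60,65),small=(125,188,45,50),drv=(300,175,90,75)).items():
    c=cv2.resize(p['color'][v:v+b,u:u+a,::-1],None,fx=8,fy=8,interpolation=cv2.INTER_CUBIC);cv2.imwrite(f'pics/c_{nm}.png',c)
E
```

```text
top table z 0.0010664958305173266
red [120, 90, 24, 4, 48] mean [0.799 0.769 0.15 ] dir [-0.152 -0.93   0.335] len 0.092 z 0.02 0.16 ends [0.843 0.761 0.02 ] [0.794 0.716 0.149]
red [136, 101, 3, 5, 8] mean [0.798 0.774 0.029] dir [-0.96  -0.187  0.207] len 0.014 z 0.026 0.035 ends [0.803 0.774 0.032] [0.788 0.773 0.03 ]
red [130, 121, 5, 17, 39] mean [0.68  0.764 0.09 ] dir [-0.985 -0.162 -0.059] len 0.058 z 0.081 0.097 ends [0.708 0.773 0.095] [0.651 0.76  0.089]
red [180, 156, 4, 4, 12] mean [0.593 0.595 0.021] dir [-0.245 -0.562  0.79 ] len 0.025 z 0.01 0.028 ends [0.596 0.603 0.01 ] [0.59  0.588 0.028]
red [205, 157, 5, 3, 13] mean [0.592 0.499 0.025] dir [ 0.029 -0.995  0.092] len 0.017 z 0.02 0.03 ends [0.593 0.507 0.021] [0.592 0.491 0.03 ]
red [311, 184, 17, 31, 184] mean [0.451 0.084 0.028] dir [-0.905 -0.426 -0.008] len 0.116 z 0.017 0.037 ends [0.506 0.103 0.028] [0.397 0.062 0.027]
blue [119, 76, 40, 44, 565] mean [0.839 0.735 0.111] dir [-0.682 -0.621  0.386] len 0.179 z -0.001 0.181 ends [0.844 0.791 0.06 ] [0.745 0.684 0.178]
blue [123, 141, 27, 13, 150] mean [0.618 0
[... 4359 characters left out ...]
66 0.058] dir [ 0.46  -0.868 -0.189] len 0.114 z 0.003 0.073 ends [0.747 0.621 0.073] [0.843 0.555 0.003]
orange [23, 241, 13, 8, 61] mean [0.763 0.795 0.113] dir [-0.824 -0.186 -0.535] len 0.027 z 0.103 0.117 ends [0.779 0.799 0.117] [0.758 0.789 0.103]
orange [66, 269, 4, 4, 8] mean [0.648 0.793 0.087] dir [-0.71   0.379  0.594] len 0.111 z 0.019 0.09 ends [0.72  0.752 0.019] [0.645 0.795 0.089]
orange [162, 286, 8, 17, 31] mean [0.425 0.736 0.091] dir [-0.476  0.869  0.133] len 0.043 z 0.082 0.102 ends [0.424 0.723 0.1  ] [0.404 0.762 0.1  ]
orange [201, 304, 7, 15, 35] mean [0.354 0.705 0.058] dir [-0.41   0.909  0.074] len 0.039 z 0.048 0.065 ends [0.354 0.693 0.062] [0.339 0.729 0.065]
```

```bash
python3 - <<'E'
from h import *
p=pickle.load(open('side0.pkl','rb'))
a=cv2.imread('pics/c_big.png');b=cv2.resize(p['color'][165:230,205:290,::-1],None,fx=6,fy=6,interpolation=cv2.INTER_CUBIC)[:600]
a=cv2.resize(a,(280,300));b=cv2.resize(b,(500,382))
o=np.zeros((400,800,3),np.uint8);o[:300,:280]=a;o[:382,290:790]=b;cv2.imwrite('pics/c_rest.png',o)
E
```

```text
(no output)
```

View pics/c_rest.png

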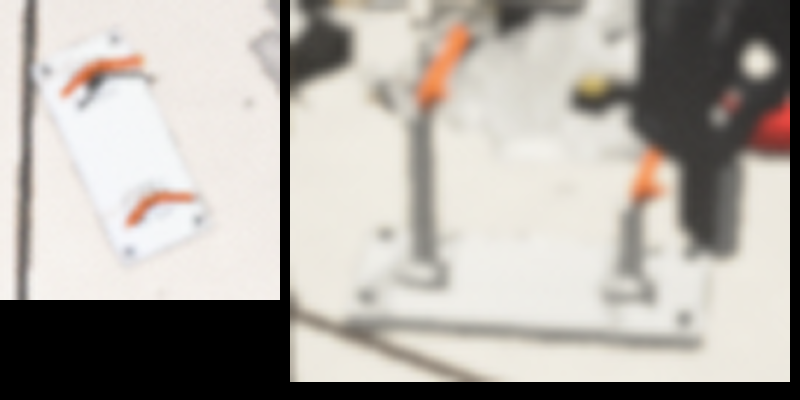

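View pics/c_drv.png

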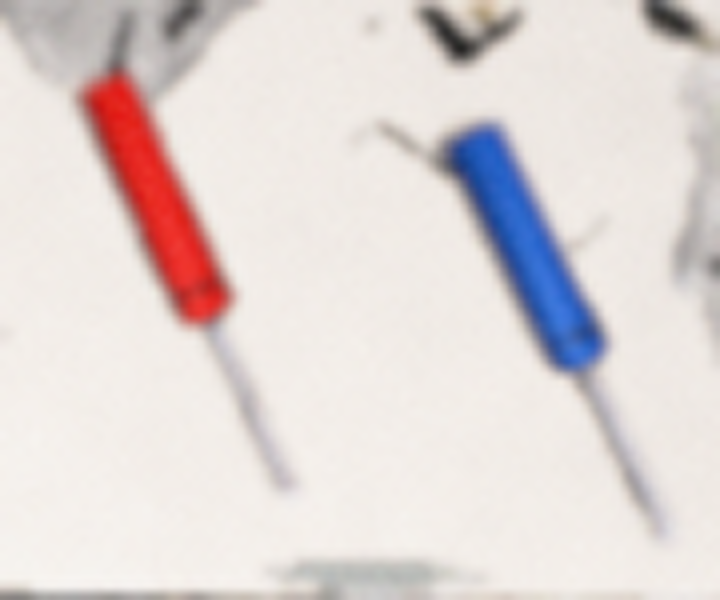

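```bash
cat > fit.py <<'E'
from h import *
from scipy.optimize import least_squares
def frame(yaw):
    c,s=np.cos(yaw),np.sin(yaw); a=np.deg2rad(30)
    x=np.array([c*np.cos(a),s*np.cos(a),np.sin(a)]); y=np.array([-s,c,0]); return np.stack([x,y,np.cross(x,y)],1)
def model(q):
    R=frame(q[2]); t=np.linspace(-1,1,41); out=[]
    for x,b,top,w in ((-.070,-.006,.020,.025),(.044,-.020,.011,.031)):
        L=np.stack([np.full(41,x),t*w,b+(top-b)*abs(t)],1); L=L-[0,0,0.003]
        out.append(L@R.T+np.array([q[0],q[1],q[3]]))
    return out
if __name__=='__main__':
    obs=[]
    for n in ('top','side'):
        p=pickle.load(open(n+'0.pkl','rb'));hsv=cv2.cvtColor(p['color'],cv2.COLOR_RGB2HSV).astype(int)
        m=(hsv[...,0]<22)&(hsv[...,1]>85)&(hsv[...,2]>110)
        boxes=[(248,160,270,172),(258,188,280,200)] if n=='top' else [(225,166,238,186),(262,188,270,202)]
        for k,(a,b,c,d) in enumerate(boxes):
            v,u=np.nonzero(m[b:d,a:c]); pts=np.stack([u+a,v+b],1); obs.append((p,k,n,pts)); print(n,k,len(pts),pts.min(0),pts.max(0))
    def res(q):
        M=model(q); r=[]
        for p,k,n,pts in obs:
            P=proj(p,M[k]); D=np.linalg.norm(P[:,None]-pts[None],axis=2)
            r.append(D.min(0)/np.sqrt(len(pts)))
            if not(n=='side' and k==1): r.append(D.min(1)/np.sqrt(len(P)))
        return np.concatenate(r)
    for fixz in (1,0):
        f=lambda q: np.append(res(q),(q[3]-.105)*(3000 if fixz else 0))
        s=least_squares(f,[.51,.29,.3,.105]); print(s.x.round(4),s.cost)
        M=model(s.x)
    for p,k,n,pts in obs: print(n,k,'resid mean', (proj(p,M[k]).mean(0)-pts.mean(0)).round(2))
    # drivers
    p=obs[0][0]; hsv=cv2.cvtColor(p['color'],cv2.COLOR_RGB2HSV).astype(int);H,S=hsv[...,0],hsv[...,1]
    R=cv2.Rodrigues(p['rvec'])[0];C=-R.T@np.array(p['tvec']).ravel();print('cam',C)
    for nm,m,x0 in (('red',((H<8)|(H>172))&(S>130),[.45,.08,.45]),('blue',(abs(H-110)<12)&(S>130),[.43,-.088,.45])):
        b=(300,175,345,240) if nm=='red' else (350,185,390,245)
        v,u=np.nonzero(m[b[1]:b[3],b[0]:b[2]]);u=u+b[0];v=v+b[1]
        mask=np.zeros(m.shape,bool);mask[v,u]=1
        def hull(q):
            a=np.pi/8+np.arange(8)*np.pi/4;rr=.014/np.cos(np.pi/8)
            c,s=np.cos(q[2]),np.sin(q[2]);L=[]
            for x in (-.06,.06):
                for t in a:
                    yy,zz=rr*np.cos(t),rr*np.sin(t);L.append([q[0]+x*c-yy*s,q[1]+x*s+yy*c,.014+zz])
            h=cv2.convexHull(proj(p,np.array(L)).astype(np.float32))
            im=np.zeros((65*8,50*8),np.uint8); cv2.fillConvexPoly(im,np.round((h-[b[0]-.5,b[1]-.5])*8).astype(int),1)
            return cv2.resize(im.astype(np.float32),(50,65),interpolation=cv2.INTER_AREA)
        tgt=np.zeros((65,50),np.float32); tgt[v-b[1],u-b[0]]=1
        from scipy.optimize import minimize
        s=minimize(lambda q:((hull(q)-tgt)**2).sum(),x0,method='Nelder-Mead',options=dict(initial_simplex=[np.array(x0)+d for d in ([0,0,0],[.01,0,0],[0,.01,0],[0,0,.08])]))
        print(nm,s.x.round(4),s.fun,tgt.sum())
E
python3 fit.py
```

```text
top 0 42 [249 162] [264 169]
top 1 29 [263 192] [275 198]
side 0 58 [227 169] [235 182]
side 1 33 [263 190] [268 198]
[ 0.5026  0.2734 -2.5827  0.1051] 217.34328504426978
[ 0.5006  0.2975 -3.0619  0.1168] 100.8886563011486
top 0 resid mean [ 4.39 -0.36]
top 1 resid mean [-5.83 -0.81]
side 0 resid mean [-0.13 11.13]
side 1 resid mean [ -2.63 -13.63]
cam [0.34614135 0.31861613 1.41604111]
red [0.4523 0.0832 0.4308] 56.919677734375 198.0
blue [ 0.4341 -0.0908  0.4794] 79.778564453125 182.0
```

```bash
sed -i "s/s=least_squares(f,\[.51,.29,.3,.105\])/s=least_squares(f,[.51,.29,.3,.105],bounds=([.4,.2,-.3,.08],[.6,.4,.9,.13]),x_scale=[.01,.01,.1,.01],diff_step=1e-3)/" fit.py; python3 fit.py | head -12
```

```text
top 0 42 [249 162] [264 169]
top 1 29 [263 192] [275 198]
side 0 58 [227 169] [235 182]
side 1 33 [263 190] [268 198]
[0.5382 0.2966 0.9    0.1048] 3146.7332119050616
[0.5413 0.294  0.9    0.0937] 3138.3331590438847
top 0 resid mean [20.   17.99]
top 1 resid mean [-14.59 -31.57]
side 0 resid mean [27.45 15.25]
side 1 resid mean [-40.78 -11.72]
cam [0.34614135 0.31861613 1.41604111]
red [0.4523 0.0832 0.4308] 56.919677734375 198.0
```

```bash
sed -i "s/M\[k\]/M[1-k]/g" fit.py; python3 fit.py | head -10
python3 - <<'E'
from fit import *
for n,(a,b,c,d) in (('top',(235,150,295,215)),('side',(205,160,290,230))):
    p=pickle.load(open(n+'0.pkl','rb'))
    im=cv2.resize(p['color'][b:d,a:c,::-1],None,fx=6,fy=6,interpolation=cv2.INTER_CUBIC)
    q=[.5126,.2905,.3,.105]
    cv2.imwrite(f'pics/raw_{n}.png',im)
E
```

```text
top 0 42 [249 162] [264 169]
top 1 29 [263 192] [275 198]
side 0 58 [227 169] [235 182]
side 1 33 [263 190] [268 198]
[0.5185 0.2995 0.444  0.105 ] 1.7553672786462193
[0.5175 0.3004 0.4472 0.1079] 1.7049611508560116
top 0 resid mean [-0.14  0.08]
top 1 resid mean [-0.21  0.23]
side 0 resid mean [-1.16  2.61]
side 1 resid mean [0.05 0.27]
```

Measurements so far:
- **Larger rest:** (0.5185, 0.2995), yaw 0.444. The fork spacing of 99 mm horizontally matches the larger part; the other rest measures about 78 mm.
- **Red driver:** (0.452, 0.083), yaw 0.431.

I'll move above the red driver and turn the jaws +0.90 rad.

Call:
send_rows:
  deltas:
    - {"dp":[0.1,-0.225,0],"rotation":[0,0,0.11]}
    - {"dp":[0.2,-0.45,0],"rotation":[0,0,0.22]}
    - {"dp":[0.3,-0.675,0],"rotation":[0,0,0.33]}
    - {"dp":[0.4,-0.9,0],"rotation":[0,0,0.45]}
  fingers: -1
  grip_force: 60

```text
clock: 0.73
position: [0.308, 0.4039, 0.2503]
ee_rot: [0.0, 0.12, 0.993, -0.0]
contact_force: [0.5, -1.1, 0.2]
width: 0.0851
```

Call:
send_rows:
  deltas:
    - {"dp":[0.1,-0.225,0],"rotation":[0,0,0.11]}
    - {"dp":[0.2,-0.45,0],"rotation":[0,0,0.22]}
    - {"dp":[0.3,-0.675,0],"rotation":[0,0,0.33]}
    - {"dp":[0.4,-0.9,0],"rotation":[0,0,0.45]}

```text
clock: 1.07
position: [0.3561, 0.2957, 0.2505]
ee_rot: [0.0, 0.008, 1.0, 0.0]
contact_force: [0.3, -0.3, 0.0]
width: 0.0856
```

Call:
send_rows:
  deltas:
    - {"dp":[0.1,-0.225,0],"rotation":[0,0,0.11]}
    - {"dp":[0.2,-0.45,0],"rotation":[0,0,0.22]}
    - {"dp":[0.3,-0.675,0],"rotation":[0,0,0.33]}
    - {"dp":[0.4,-0.9,0],"rotation":[0,0,0.45]}

```text
clock: 1.4
position: [0.4042, 0.1876, 0.2505]
ee_rot: [0.0, -0.104, 0.995, 0.0]
contact_force: [0.5, 0.2, 0.0]
width: 0.0854
```

Call:
send_rows:
  deltas:
    - {"dp":[0.1,-0.225,0],"rotation":[0,0,0.11]}
    - {"dp":[0.2,-0.45,0],"rotation":[0,0,0.22]}
    - {"dp":[0.3,-0.675,0],"rotation":[0,0,0.33]}
    - {"dp":[0.4,-0.88,0],"rotation":[0,0,0.45]}
    - {"dp":[0.4,-0.88,0],"rotation":[0,0,0.45]}
    - {"dp":[0.4,-0.88,0],"rotation":[0,0,0.45]}

```text
clock: 1.9
position: [0.4523, 0.0823, 0.2503]
ee_rot: [-0.0, -0.212, 0.977, 0.0]
contact_force: [-0.4, -0.5, 0.2]
width: 0.0854
```

```bash
python3 - <<'E'
from h import *
for n in ('side','top'):
    p=snap(n,n+'1')
    a,b,c,d=(200,130,360,240) if n=='side' else (230,140,390,250)
    cv2.imwrite(f'pics/{n}1.png',cv2.resize(p['color'][b:d,a:c,::-1],None,fx=5,fy=5,interpolation=cv2.INTER_CUBIC))
E
sed "s/n+'0.pkl'/('top0' if n=='top' else 'side1')+'.pkl'/" fit.py > fit1.py; python3 fit1.py | head -10
```

```text
top 0 42 [249 162] [264 169]
top 1 29 [263 192] [275 198]
side 0 58 [227 169] [235 182]
side 1 41 [263 188] [268 198]
[0.5185 0.2994 0.4433 0.105 ] 1.835002079322981
[0.5174 0.3003 0.4516 0.1082] 1.7543938402376404
top 0 resid mean [-0.17  0.11]
top 1 resid mean [-0.12  0.22]
side 0 resid mean [-1.02  2.47]
side 1 resid mean [-0.21  0.56]
```

View pics/side1.png

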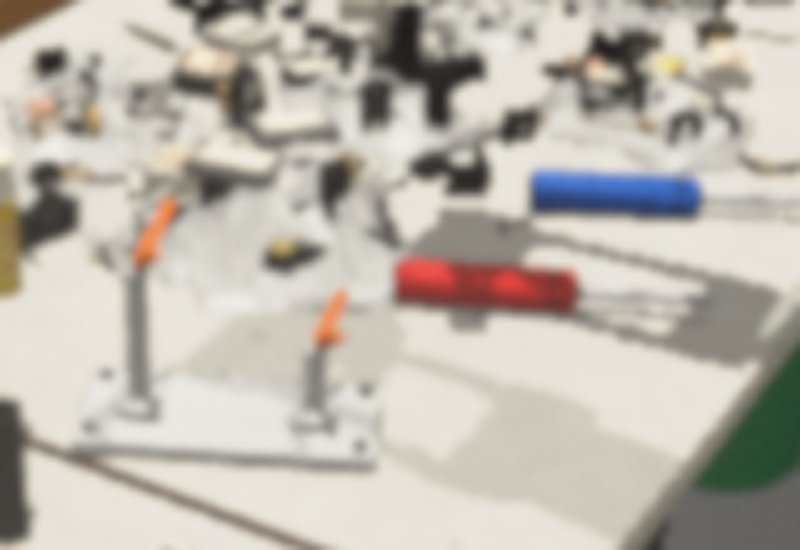

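View pics/top1.png

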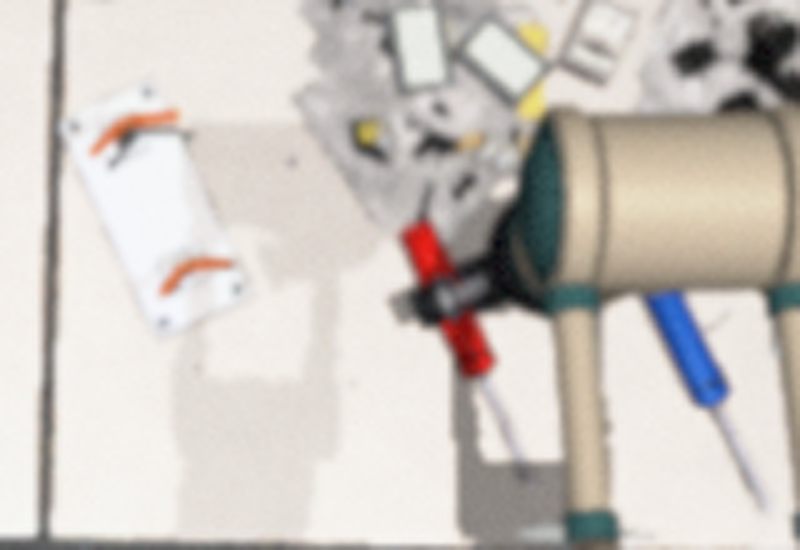

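The view is clear: the rest stands free, and red (side crop (485,285)) lies under the gripper with nothing beside it. The refit gave the same rest pose. I'll descend now.

Call:
send_rows:
  deltas:
    - {"dp":[0,0.01,-0.25],"rotation":[0,0,0]}
    - {"dp":[0,0.01,-0.5],"rotation":[0,0,0]}
    - {"dp":[0,0.01,-0.75],"rotation":[0,0,0]}
    - {"dp":[0,0.01,-1],"rotation":[0,0,0]}

```text
clock: 2.33
position: [0.4513, 0.0859, 0.1296]
ee_rot: [0.001, -0.215, 0.977, 0.0]
contact_force: [0.6, 0.1, 0.4]
width: 0.0851
```

Call:
send_rows:
  deltas:
    - {"dp":[0,0,-0.2],"rotation":[0,0,0]}
    - {"dp":[0,0,-0.4],"rotation":[0,0,0]}
    - {"dp":[0,0,-0.6],"rotation":[0,0,0]}
    - {"dp":[0,0,-0.75],"rotation":[0,0,0]}
    - {"dp":[0,0,-0.85],"rotation":[0,0,0]}
    - {"dp":[0,0,-0.88],"rotation":[0,0,0]}
    - {"dp":[0,0,-0.88],"rotation":[0,0,0]}

```text
clock: 2.92
position: [0.4508, 0.0855, 0.0241]
ee_rot: [-0.001, -0.215, 0.977, 0.0]
contact_force: [0.5, 0.5, -0.1]
width: 0.0854
```

Call:
send_rows:
  deltas:
    - {"dp":[0,0,0],"rotation":[0,0,0]}
    - {"dp":[0,0,0],"rotation":[0,0,0]}
    - {"dp":[0,0,0],"rotation":[0,0,0]}
    - {"dp":[0,0,0],"rotation":[0,0,0]}
    - {"dp":[0,0,0],"rotation":[0,0,0]}
    - {"dp":[0,0,0],"rotation":[0,0,0]}
    - {"dp":[0,0,0],"rotation":[0,0,0]}
    - {"dp":[0,0,0],"rotation":[0,0,0]}
    - {"dp":[0,0,0],"rotation":[0,0,0]}
    - {"dp":[0,0,0],"rotation":[0,0,0]}
  fingers: 1
  grip_force: 70

```text
clock: 3.75
position: [0.4524, 0.0845, 0.0257]
ee_rot: [0.001, -0.214, 0.977, -0.0]
contact_force: [-1.4, 0.4, 6.0]
width: 0.0261
```

Call:
send_rows:
  deltas:
    - {"dp":[0,0,0.15],"rotation":[0,0,0]}
    - {"dp":[0,0,0.4],"rotation":[0,0,0]}
    - {"dp":[0,0,0.7],"rotation":[0,0,0]}
    - {"dp":[0,0,1],"rotation":[0,0,0]}
    - {"dp":[0,0,1],"rotation":[0,0,0]}
    - {"dp":[0,0,1],"rotation":[0,0,0]}

```text
clock: 4.25
position: [0.4532, 0.0846, 0.1467]
ee_rot: [0.003, -0.214, 0.977, -0.0]
contact_force: [0.0, -1.0, -2.5]
width: 0.0263
```

```bash
python3 - <<'E'
from h import *
for n in ('side','top'):
    p=snap(n,n+'2')
    a,b,c,d=(200,130,360,240) if n=='side' else (230,140,390,250)
    cv2.imwrite(f'pics/{n}2.png',cv2.resize(p['color'][b:d,a:c,::-1],None,fx=5,fy=5,interpolation=cv2.INTER_CUBIC))
E
```

```text
(no output)
```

View pics/side2.png

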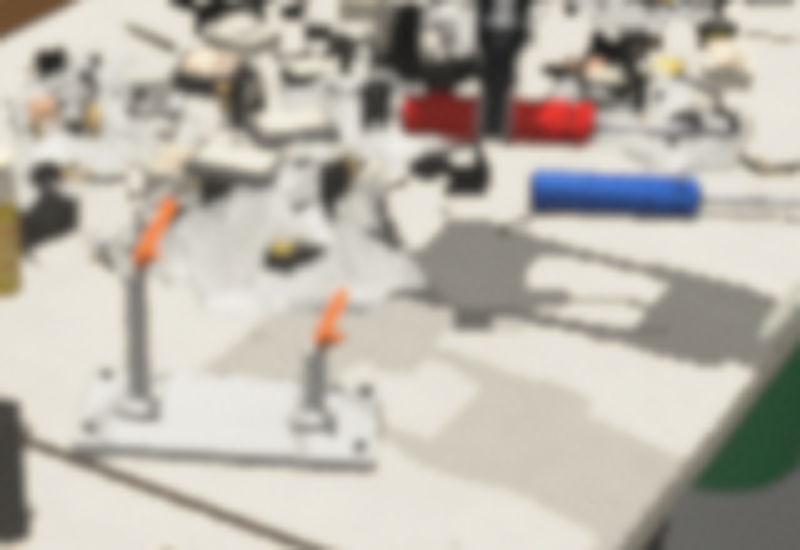

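View pics/top2.png

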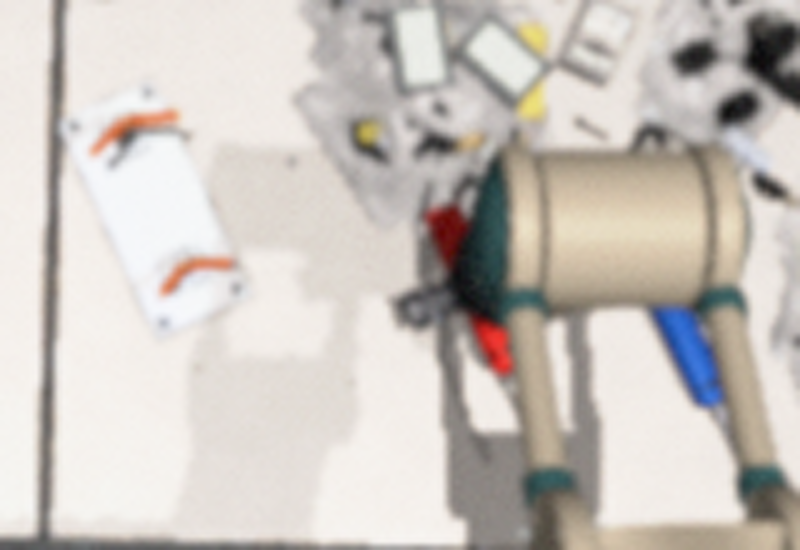

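```bash
cat > ax.py <<'E'
import sys
from fit import *
tag,lo=sys.argv[1],float(sys.argv[2])
st=monitor.get_state(); print(st['position'].round(4),st['ee_rot'].round(4))
for n in ('side','top'):
    p=pickle.load(open(n+tag+'.pkl','rb'));W=cloud(p);hsv=cv2.cvtColor(p['color'],cv2.COLOR_RGB2HSV).astype(int);H,S=hsv[...,0],hsv[...,1]
    m=((H<6)|(H>172))&(S>120)&(W[...,2]>lo)&(W[...,2]<.25)&(W[...,0]<.7)&(W[...,1]<.45)
    C=-cv2.Rodrigues(p['rvec'])[0].T@np.array(p['tvec']).ravel()
    q=W[m]
    def res(a):
        e=np.array([np.cos(a[3])*np.cos(a[2]),np.cos(a[3])*np.sin(a[2]),np.sin(a[3])])
        d=q-[a[0],a[1],a[4]]; t=d@e; r=np.linalg.norm(d-t[:,None]*e,axis=1); return (r-.0145)*1e3
    c=q.mean(0)+.012*((q.mean(0)-C)/np.linalg.norm(q.mean(0)-C))
    d=q-q.mean(0);e=np.linalg.svd(d,full_matrices=False)[2][0];e*=np.sign(e[0])
    s=least_squares(lambda a:np.append(res(a),((np.array([a[0],a[1],a[4]])-c)@e)*1e3),[c[0],c[1],np.arctan2(e[1],e[0]),np.arcsin(e[2]),c[2]],loss='soft_l1',x_scale=[.01,.01,.1,.1,.01])
    a=s.x;e=np.array([np.cos(a[3])*np.cos(a[2]),np.cos(a[3])*np.sin(a[2]),np.sin(a[3])]);cc=np.array([a[0],a[1],a[4]])
    t=(q-cc)@e; print(n,len(q),'yaw,pitch',a[2:4].round(3),'t',np.percentile(t,[1,99]).round(3),'mid',(cc+e*(np.percentile(t,1)+np.percentile(t,99))/2).round(4),'medres',np.median(abs(res(a))).round(2))
E
python3 ax.py 2 .1
```

```text
[0.4506 0.0845 0.1439] [-1.000e-03 -2.139e-01  9.769e-01  2.000e-04]
side 205 yaw,pitch [0.43  0.006] t [-0.055  0.06 ] mid [0.449  0.0831 0.1352] medres 1.23
top 101 yaw,pitch [ 0.462 -0.023] t [-0.059  0.055] mid [0.4493 0.0808 0.1347] medres 1.76
```

The driver is held level at yaw 0.43, with its axis about 10 mm below the TCP and its middle within 2 mm. Next I'll tilt it 30° and move to hover 70 mm square above the seat.

Call:
send_rows:
  deltas:
    - {"dp":[0.0,0.0,0.2],"rotation":[0.06,-0.12,0]}
    - {"dp":[0.02,0.1,0.4],"rotation":[0.13,-0.27,0]}
    - {"dp":[0.06,0.3,0.5],"rotation":[0.2,-0.42,0]}
    - {"dp":[0.1,0.5,0.5],"rotation":[0.28,-0.6,0.01]}
    - {"dp":[0.13,0.7,0.5],"rotation":[0.35,-0.75,0.02]}
    - {"dp":[0.17,0.83,0.5],"rotation":[0.41,-0.87,0.024]}
    - {"dp":[0.17,0.83,0.5],"rotation":[0.45,-0.945,0.024]}
    - {"dp":[0.17,0.83,0.5],"rotation":[0.45,-0.945,0.024]}

```text
clock: 5.02
position: [0.4677, 0.1842, 0.2004]
ee_rot: [0.248, -0.213, 0.943, 0.059]
contact_force: [-0.8, -0.5, -2.3]
width: 0.026
```

Call:
send_rows:
  deltas:
    - {"dp":[0.03,0.2,-0.05],"rotation":[0,0,0]}
    - {"dp":[0.06,0.4,-0.1],"rotation":[0,0,0]}
    - {"dp":[0.09,0.6,-0.15],"rotation":[0,0,0]}
    - {"dp":[0.12,0.83,-0.22],"rotation":[0,0,0]}
    - {"dp":[0.12,0.83,-0.22],"rotation":[0,0,0]}
    - {"dp":[0.12,0.83,-0.22],"rotation":[0,0,0]}

```text
clock: 5.52
position: [0.4857, 0.2844, 0.1758]
ee_rot: [0.249, -0.214, 0.943, 0.058]
contact_force: [-0.1, -0.3, -1.2]
width: 0.0262
```

```bash
python3 - <<'E'
from h import *
for n in ('side','top'):
    p=snap(n,n+'3')
    a,b,c,d=(190,120,350,230) if n=='side' else (200,130,360,240)
    cv2.imwrite(f'pics/{n}3.png',cv2.resize(p['color'][b:d,a:c,::-1],None,fx=5,fy=5,interpolation=cv2.INTER_CUBIC))
E
python3 ax.py 3 .08
```

```text
[0.486  0.2831 0.1769] [ 0.2503 -0.2125  0.9428  0.0582]
side 284 yaw,pitch [0.46  0.514] t [-0.06   0.053] mid [0.4898 0.2865 0.167 ] medres 1.19
top 164 yaw,pitch [0.463 0.495] t [-0.033  0.041] mid [0.5094 0.2944 0.1771] medres 1.3
```

View pics/side3.png

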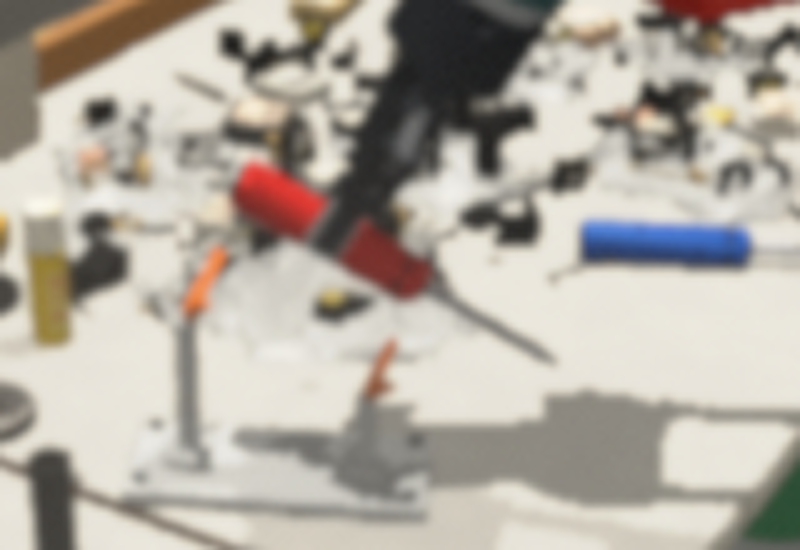

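View pics/top3.png

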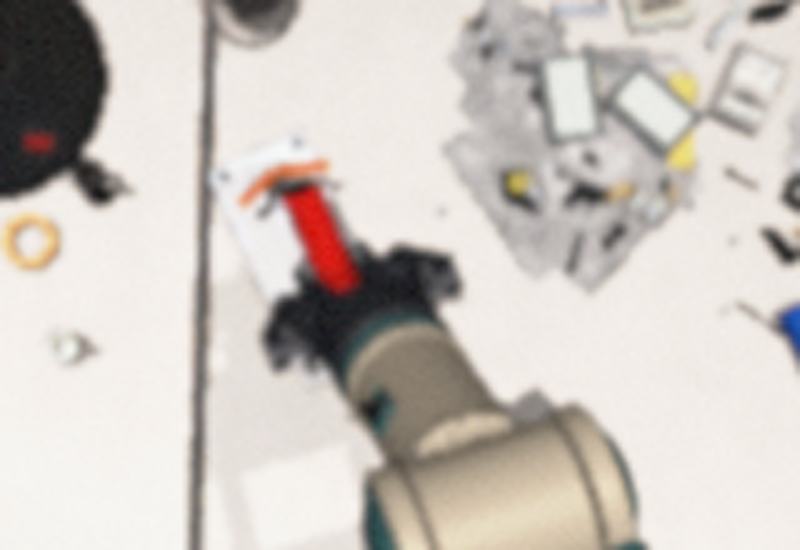

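The measured handle middle in the rest frame is x +4, y +1, z +69 mm, at pitch 0.51 (target 0.524). Next I'll lower it square to the slope.

Call:
send_rows:
  deltas:
    - {"dp":[0.05,0.025,-0.1],"rotation":[0,0,0]}
    - {"dp":[0.1,0.05,-0.2],"rotation":[0,0,0]}
    - {"dp":[0.15,0.07,-0.29],"rotation":[0,0,0]}
    - {"dp":[0.19,0.09,-0.36],"rotation":[0,0,0]}
    - {"dp":[0.21,0.1,-0.41],"rotation":[0,0,0]}
    - {"dp":[0.225,0.107,-0.43],"rotation":[0,0,0]}
    - {"dp":[0.225,0.107,-0.43],"rotation":[0,0,0]}

```text
clock: 6.2
position: [0.5137, 0.2961, 0.1262]
ee_rot: [0.251, -0.212, 0.943, 0.059]
contact_force: [-0.8, 0.4, -1.6]
width: 0.026
```

```bash
python3 - <<'E'
from h import *
for n in ('side','top'):
    p=snap(n,n+'4')
    a,b,c,d=(190,130,310,230) if n=='side' else (220,130,320,220)
    cv2.imwrite(f'pics/{n}4.png',cv2.resize(p['color'][b:d,a:c,::-1],None,fx=6,fy=6,interpolation=cv2.INTER_CUBIC))
print(monitor.get_state()['contact_force'])
E
python3 ax.py 4 .06
```

```text
[ 0.92532554  0.16690507 -1.28693847]
[0.5137 0.2965 0.127 ] [ 0.2521 -0.2123  0.9423  0.0587]
side 420 yaw,pitch [-1.483 -0.075] t [-0.43   0.595] mid [ 0.5584 -0.1817  0.0893] medres 14.6
top 437 yaw,pitch [-1.485 -0.1  ] t [-0.611  0.366] mid [ 0.5688 -0.1615  0.0996] medres 8.16
```

View pics/side4.png

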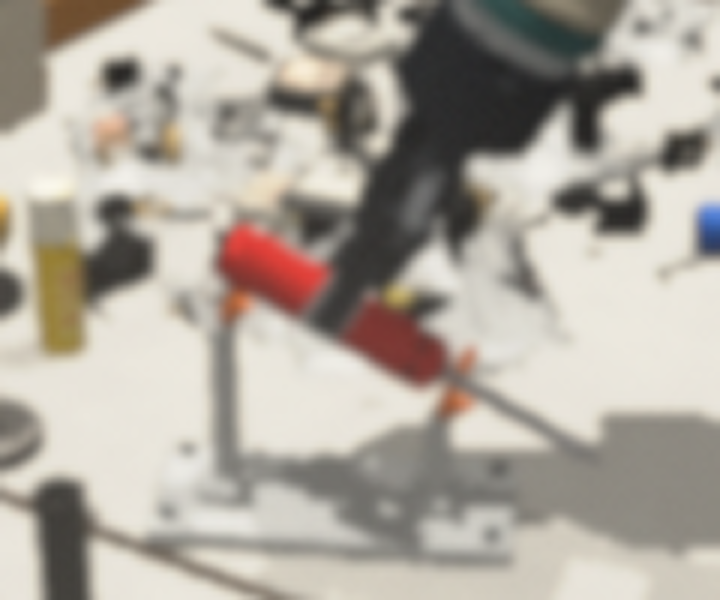

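View pics/top4.png

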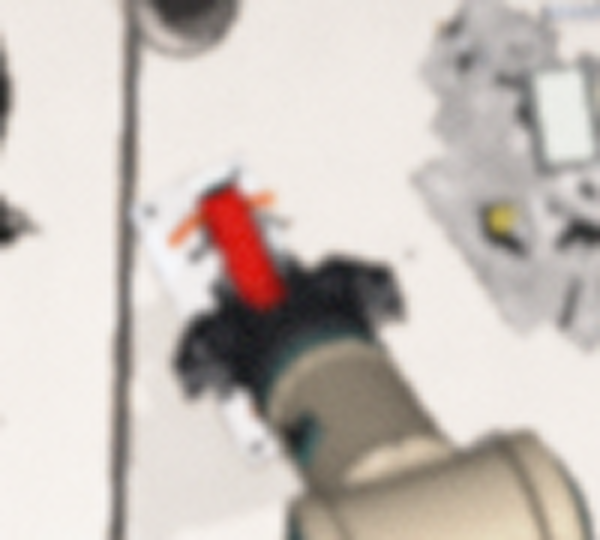

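It's lined up over both forks: the shank at (460,370) is over the low V and the handle at (240,270) is over the high one. About 10 mm remains.

Call:
send_rows:
  deltas:
    - {"dp":[0.012,0.006,-0.025],"rotation":[0,0,0]}
    - {"dp":[0.025,0.012,-0.045],"rotation":[0,0,0]}
    - {"dp":[0.034,0.016,-0.062],"rotation":[0,0,0]}
    - {"dp":[0.034,0.016,-0.062],"rotation":[0,0,0]}
    - {"dp":[0.034,0.016,-0.062],"rotation":[0,0,0]}

```text
clock: 6.72
position: [0.5171, 0.2996, 0.1204]
ee_rot: [0.252, -0.212, 0.942, 0.06]
contact_force: [-5.9, 3.3, 5.3]
width: 0.0264
```

Call:
send_rows:
  deltas:
    - {"dp":[0.002,0.001,-0.004],"rotation":[0,0,0]}
    - {"dp":[0.006,0.003,-0.01],"rotation":[0,0,0]}
    - {"dp":[0.006,0.003,-0.01],"rotation":[0,0,0]}

```text
clock: 6.97
position: [0.5173, 0.3001, 0.1199]
ee_rot: [0.253, -0.213, 0.942, 0.06]
contact_force: [-12.9, 2.2, 13.6]
width: 0.0265
```

```bash
python3 - <<'E'
from h import *
for n in ('side','top'):
    p=snap(n,n+'5')
    a,b,c,d=(210,150,290,210) if n=='side' else (230,140,300,200)
    cv2.imwrite(f'pics/{n}5.png',cv2.resize(p['color'][b:d,a:c,::-1],None,fx=9,fy=9,interpolation=cv2.INTER_CUBIC))
print(monitor.get_state()['contact_force'])
E
sed -i "s/(W\[...,1\]<.45)/(W[...,1]<.45)\&(W[...,1]>.2)\&(W[...,0]>.4)\&(H<5)|((H>172)\&(S>120)\&(W[...,2]>lo)\&(W[...,1]<.45)\&(W[...,1]>.2)\&(W[...,0]>.4)\&(W[...,2]<.25))/" ax.py; python3 ax.py 5 .06
```

```text
[-11.54787336   2.6669285   12.89091398]
[0.5172 0.3002 0.1199] [ 0.2526 -0.2126  0.942   0.0598]
side 226 yaw,pitch [0.451 0.53 ] t [-0.06   0.053] mid [0.5224 0.3025 0.1115] medres 1.31
top 155 yaw,pitch [ 0.231 -1.293] t [-0.123  0.009] mid [0.5201 0.3041 0.1836] medres 6.57
```

View pics/side5.png

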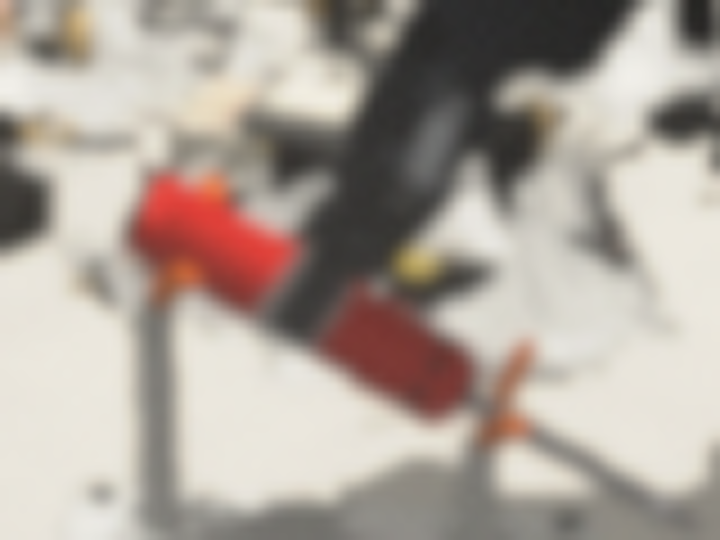

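Contact is about 17 N square to the slope. The handle middle reads x +7, y +1, z +3 mm, with both forks engaged. I'll open in two steps so it settles.

Call:
send_rows:
  deltas:
    - {"dp":[0,0,0],"rotation":[0,0,0]}
    - {"dp":[0,0,0],"rotation":[0,0,0]}
    - {"dp":[0,0,0],"rotation":[0,0,0]}
    - {"dp":[0,0,0],"rotation":[0,0,0]}
    - {"dp":[0,0,0],"rotation":[0,0,0]}
    - {"dp":[0,0,0],"rotation":[0,0,0]}
  fingers: 0.1

```text
clock: 7.57
position: [0.5186, 0.2988, 0.1179]
ee_rot: [0.252, -0.212, 0.942, 0.059]
contact_force: [-0.4, -0.0, -0.2]
width: 0.0387
```

Call:
send_rows:
  deltas:
    - {"dp":[0,0,0],"rotation":[0,0,0]}
    - {"dp":[0,0,0],"rotation":[0,0,0]}
    - {"dp":[0,0,0],"rotation":[0,0,0]}
    - {"dp":[0,0,0],"rotation":[0,0,0]}
    - {"dp":[0,0,0],"rotation":[0,0,0]}
    - {"dp":[0,0,0],"rotation":[0,0,0]}
    - {"dp":[0,0,0],"rotation":[0,0,0]}
    - {"dp":[0,0,0],"rotation":[0,0,0]}
  fingers: -0.8

```text
clock: 8.23
position: [0.5184, 0.2989, 0.1181]
ee_rot: [0.252, -0.212, 0.942, 0.059]
contact_force: [0.1, 0.1, -0.2]
width: 0.077
```

```bash
python3 - <<'E'
from h import *
for n in ('side','top'):
    p=snap(n,n+'6')
    a,b,c,d=(210,150,290,210) if n=='side' else (230,140,300,200)
    cv2.imwrite(f'pics/{n}6.png',cv2.resize(p['color'][b:d,a:c,::-1],None,fx=9,fy=9,interpolation=cv2.INTER_CUBIC))
print(monitor.get_state()['contact_force'])
E
python3 ax.py 6 .06
```

```text
[-0.14022108 -0.55320717 -0.05509495]
[0.5184 0.2989 0.1181] [ 0.252  -0.2125  0.9423  0.0587]
side 221 yaw,pitch [0.459 0.519] t [-0.059  0.055] mid [0.518  0.3026 0.1072] medres 1.31
top 145 yaw,pitch [ 0.169 -1.278] t [-0.125  0.009] mid [0.5183 0.307  0.1821] medres 6.21
```

View pics/side6.png

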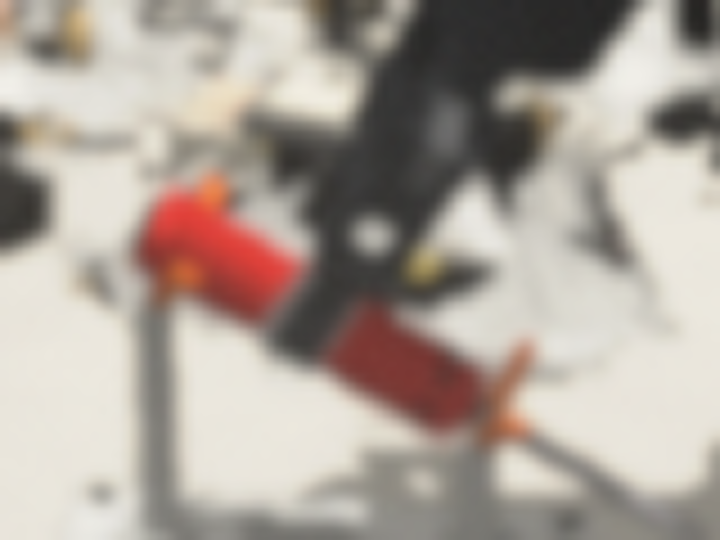

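The driver has settled into both Vs, with x +2, y +3, z +1 mm measured. I'll retract square to the slope, then back off further.

Call:
send_rows:
  deltas:
    - {"dp":[-0.04,-0.02,0.08],"rotation":[0,0,0]}
    - {"dp":[-0.11,-0.053,0.21],"rotation":[0,0,0]}
    - {"dp":[-0.2,-0.095,0.385],"rotation":[0,0,0]}
    - {"dp":[-0.31,-0.147,0.6],"rotation":[0,0,0]}
    - {"dp":[-0.45,-0.215,0.866],"rotation":[0,0,0]}
    - {"dp":[-0.45,-0.215,0.866],"rotation":[0,0,0]}

```text
clock: 8.83
position: [0.4647, 0.2733, 0.2292]
ee_rot: [0.257, -0.212, 0.941, 0.06]
contact_force: [-0.1, 0.5, 0.1]
width: 0.077
```

Call:
send_rows:
  deltas:
    - {"dp":[-0.1,-0.25,0.2],"rotation":[0,0,0]}
    - {"dp":[-0.2,-0.5,0.4],"rotation":[0,0,0]}
    - {"dp":[-0.3,-0.75,0.6],"rotation":[0,0,0]}
    - {"dp":[-0.4,-1,0.8],"rotation":[0,0,0]}
    - {"dp":[-0.4,-1,0.8],"rotation":[0,0,0]}
    - {"dp":[-0.4,-1,0.8],"rotation":[0,0,0]}

```text
clock: 9.33
position: [0.4168, 0.1513, 0.3203]
ee_rot: [0.254, -0.21, 0.942, 0.058]
contact_force: [-0.8, -0.5, -0.3]
width: 0.0769
```

```bash
cat > rep.py <<'E'
from h import *
import sys
t=sys.argv[1]
o=np.zeros((600,800,3),np.uint8)
for i,n in enumerate(('side','top')):
    p=snap(n,n+t)
    a,b,c,d=(190,130,350,230) if n=='side' else (230,140,390,240)
    o[i*300:i*300+300,:480]=cv2.resize(p['color'][b:d,a:c,::-1],(480,300),interpolation=cv2.INTER_CUBIC)
cv2.imwrite(f'pics/both{t}.png',o)
s=monitor.get_state();print(s['contact_force'].round(2),s['position'].round(3),s['clock'])
E
python3 rep.py 7; python3 ax.py 7 .06
```

```text
[-0.48 -0.15  0.29] [0.416 0.153 0.317] 9.4333
[0.4158 0.1532 0.3174] [ 0.2515 -0.2122  0.9425  0.0589]
side 315 yaw,pitch [0.454 0.517] t [-0.056  0.059] mid [0.5175 0.3025 0.1073] medres 1.24
top 221 yaw,pitch [0.462 0.532] t [-0.058  0.061] mid [0.5192 0.3026 0.1051] medres 1.33
```

View pics/both7.png

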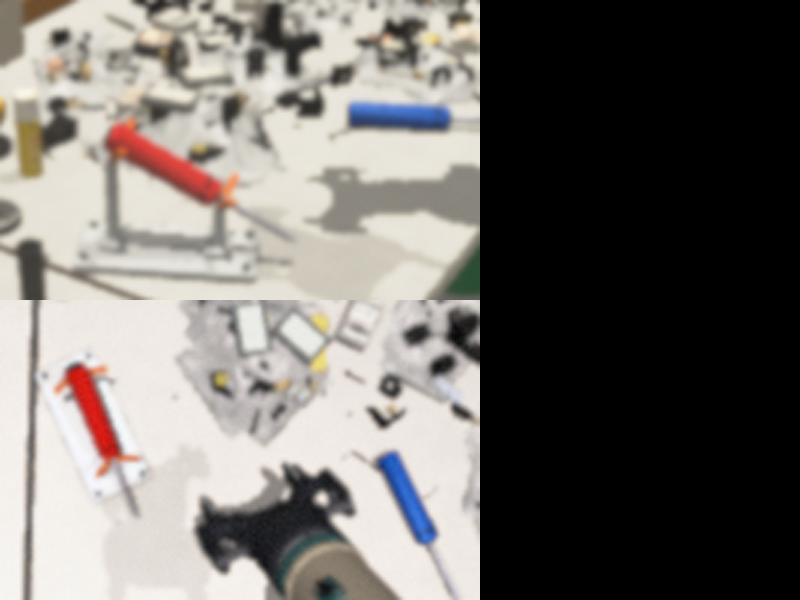

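Both cameras show the red driver lying in both forks, side crop (165,160) and top crop (95,410). Blue is unmoved and the arm is clear. Handing in.

```bash
python3 -c "
from rig import manip
print(manip.sign_off())"
```

```text
the job is handed in; nothing more can be done
None
```

I set the red screwdriver in the larger rest, handle uphill and shank in the low fork, and let go of it there. I handed the job in at about 9.4 s of the 32 s; no verdict was reported.

**Last checks:**
- **Position:** After I backed off, both cameras put the middle of the handle within about 3 mm of the rest's point. That is about +1.5 mm uphill, 3 mm across and 1 mm square to the slope.
- **Angle:** The tilt read 0.517 rad (side) and 0.532 rad (top) against a target of 0.524. The heading was within about 0.02 rad of the rest's.
- **Blue screwdriver:** In the final pictures it lies where it was. I judged this by eye and did not measure it.
- **Robot clear:** The force on the tool reads as noise, and the arm stands well away from the rest.

**Readings that disagreed:**
- **Finger opening:** It read 26 mm on the 28 mm handle, but the grip held.
- **Top-camera axis fit:** It failed while the gripper hid the handle, so I relied on the side view until the arm was clear. The two then agreed.
- **Contact while lowering:** About 17 N square to the slope and 7 N sideways as the handle met the forks. It dropped about 2 mm and centred when released.

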